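Wind the screw lift stage up to its pointer

TASK

Take the crank with the red grip, fit it down fully onto the brass square on top of the lift stage's spindle, and wind it clockwise (seen from above) until the top face of the platform with the dish is level with the red pointer on the scale post. Then let go and leave the crank sitting fully down on the square.

Things in the scene. Friction and masses are not known exactly. Their poses are not given: they have to be found in the camera images.
- crank: Steel crank, red grip, 150 g, lying flat (a black-gripped one with too small a socket is a bystander). Origin: socket centre on the flat underside, z up. 18 mm square socket, sides along x and y, through a 36 mm wide, 20 mm high hub. Arm 12 mm high along +x to the upright grip at x = 50 mm: 18 mm thick, 15 to 62 mm above the underside; it revolves with slight friction. Counterweight to x = -49 mm.
- drive (a point): On the fixed lift stage's upright spindle: its axis at the dark shoulder (36 mm wide, 111 mm up) where the crank's underside rests; z up, turns with it. A 14 mm brass square, sides along x and y, rises 16 mm, then an 8 mm round taper. Crank fits any of 4 ways, 20 degrees play. Clockwise from above lifts the platform 30 mm a turn against 0.15 N m; it stays put. All else on the stage is lower.
- platform_top (a point): Middle of the top face of the aluminium platform (90 x 90 mm) beside the spindle, with an open clear petri dish standing on it; the face starts 45 mm above the trolley top and can rise 48 mm.
- pointer (a point): Red pointer clip (24 x 14 x 8 mm) on the thin scale post at the platform's edge far from the spindle. The point is the clip's middle, at the height to which the platform's top face must come: 25 to 40 mm above its start. The clip stays where it is unless pushed.

How it is judged:
On the way, in this order (a step that is already met when the one before it is completed fails the run):
1. the crank with the red grip is fitted fully down on the spindle's square, the platform still low (horizontal distance between crank and drive below 0.006 m and z of crank in the frame of drive between -0.006 and 0.006 m and angle between crank's own z axis and vertical below 0.2 rad and z of platform_top in the frame of pointer below -0.012 m), for 0.1 s.
2. with the crank on the square, the platform's top face has been wound level with the pointer (horizontal distance between crank and drive below 0.008 m and z of crank in the frame of drive below 0.012 m and z of platform_top in the frame of pointer between -0.01 and 0.01 m), for 0.2 s.
At the end, for the whole second after the job is handed in: The platform's top face is within 10 mm of the pointer's height, and the crank with the red grip sits on the spindle's square (within 6 mm of its axis and of its shoulder, tilted less than 0.2 rad), at rest (horizontal distance between crank and drive below 0.006 m and z of crank in the frame of drive between -0.006 and 0.006 m and angle between crank's own z axis and vertical below 0.2 rad and z of platform_top in the frame of pointer between -0.01 and 0.01 m and linear speed of crank below 0.02 m/s); the robot touches nothing.
It fails at once if the pointer is pushed along its post by more than 6 mm (distance of pointer from where it was at the start of the episode above 0.006 m).
It also fails if it takes over 58 s, if anything falls off the work surface, if the arm or the gripper's body presses on something with over 40 N, if the wrist force passes 120 N, or if a joint passes its speed limit or range.

ROBOT

A 7-joint arm with a two-finger parallel gripper is mounted at the origin on a cart in front of the work surface, level with it; the furniture and walls round the work are solid. World frame = base frame: x ahead of the robot, y to its left, z up, the work surface at z = 0. Lengths are in m, angles in rad, forces in N, time in s.
With the tool pointing down it reaches from about 0.4 to 0.875 m from the base axis. Payload 19.3 kg.
Tool frame: the origin (TCP) lies on the centre line of the jaws, within the pads' length; the fingertips stand 14 mm ahead of it and the grasp point (between the pads) lies 5 mm behind it; x points along the fingers, y is the direction in which the jaws open and shut, and the axes are right-handed (so a half turn about x gives the same grasp; the last joint's range is limited). The gripper opens to 85 mm and grips with 20 to 120 N. Pads are 22 mm wide; open, the fingers measure 114 mm over their backs; the gripper's body (76 mm by 85 mm) begins 54 mm behind the grasp point. The pads swing forward as they close: fully open they stand 13 mm farther back than shut.
Start: joints at [1.238, 0.521, -0.036, 1.599, 0.021, 1.021, -0.113], TCP at [0.162, -0.604, 0.245] pointing down, gripper open.
Joint ranges: [-2.91, 2.91], [-0.3, 2.13], [-1.5, 1.42], [0.17, 2.43], [-1.26, 4.41], [0.16, 1.93], [-2.52, 2.52]. Speed limits (rad/s): [1.89, 1.89, 2.39, 2.39, 3.01, 3.01, 3.01].

INTERFACE

Orientations are given as [roll, pitch, yaw] about the fixed x, y, z axes, in that order (R = Rz(yaw) Ry(pitch) Rx(roll)).
In Python, from workcell import monitor, optics, bot gives the robot as it stands.
- The arm moves only by the tool arm_command, never from a script. Its arguments are lists of equal length, an entry for each row: "delta_pos": the shift along the tool's x, y, z as a fraction of full scale, a list of three; "rotation": the turn, a rotation vector about the tool's x, y, z as a fraction of full scale, a list of three. In form: {"delta_pos": [[dx, dy, dz], ...], "rotation": [[wx, wy, wz], ...]}. A call has 1 to 10 rows; each row shifts and turns the pose as measured when the row begins, along the tool's axes as they then stand; what a row does not reach is not made up. Full scale, the value 1, is 30 mm for a shift and 6 degrees for a turn. A row lasts 1/10 s, in which the tool goes at most 50 mm and 8.59 degrees, less where a joint would pass 70% of its speed; a pose out of reach is approached as far as the arm can. A call with a number of a shift or a turn outside -1 to 1 is refused whole. A call with a gripper value outside its range is refused whole. "gripper" is the closure, from -1 (fully open) to 1 (shut), so that 0 is half open, set as the call begins (left out, the last holds). The fingers move at their own pace and stop on an object; "grip_force" is the grip in N (left out, the last holds). Time passes only in rows, so rows that do not move let the fingers close. It gives the time, the measured TCP pose, the force and the opening at its end, in the units of the state.
- monitor.observe(): the state, without advancing time (a new reading comes with each control period).
- optics.grab_frame(name): name is "scene" or "top" or "wrist"; returns the picture (420x560x3 uint8, red, green, blue); there is no depth.
- optics.camera_params(name): a dict with "fx", "fy", "cx", "cy" (pixels), "origin" and "rotation" of the camera in the world. Camera axes: x right, y down, z forward; pixel columns grow to the right and rows downward; lengths in m; the calibration is good to about 2 mm. A picture is of the moment at which its call begins: read the wrist's pose just before it. camera_params takes no time and is no camera call; for the wrist camera it gives the pose at the moment of the call.
- bot.job_done(): hands the job in, once; it reports no verdict.
The state is a dict: "clock": time; "qpos": joint angles; "qd": joint speeds; "joint_efforts": joint torques, N m; "position": TCP position; "tool_rot": TCP orientation; "force": force on the tool from outside, world axes, zero at the start; "moment": the same for the moment, N m; "grip_width": finger opening in m.
Only numpy, scipy, OpenCV 4.12 (cv2) and the standard library are available. Lean on these libraries where they do the work, as an engineer would, in place of code of your own. Each camera call takes 0.05 s, during which the arm holds its last target. There are 200 camera calls.

## Working session

There is one attempt and no reset: what is moved stays moved. The work goes in short steps, Python scripts to look and compute and a tool call to move; the robot and the scene stay as the last step left them, time stands still between calls to the robot, and variables do not carry over. Pictures are saved under pics/ and viewed, about 8 in all and at most 12, crops included, and the job is handed in when it is done.

Besides the shell and the picture viewer there is one more tool, called after ">>>" by a JSON object that holds its "op" and its "data". arm_command: Moves the arm, as the interface text tells. Its arguments: {"type":"object","properties":{"delta_pos":{"type":"array","items":{"type":"array","items":{"type":"number"}}},"rotation":{"type":"array","items":{"type":"array","items":{"type":"number"}}},"gripper":{"type":"number"},"grip_force":{"type":"number"}},"required":["delta_pos","rotation"]}

```bash
mkdir -p pics; cat > h.py <<'E'
import numpy as np,cv2
from workcell import monitor,optics,bot
from scipy.spatial.transform import Rotation as R
def grab(n,fn=None):
    p=optics.camera_params(n); im=optics.grab_frame(n)
    if fn: cv2.imwrite('pics/'+fn,im[:,:,::-1])
    return im,p
def ray(p,u,v):
    d=np.array(p['rotation'])@np.array([(u-p['cx'])/p['fx'],(v-p['cy'])/p['fy'],1]); return np.array(p['origin']),d/np.linalg.norm(d)
def onz(p,u,v,z):
    o,d=ray(p,u,v); return o+d*(z-o[2])/d[2]
def tri(p1,a,p2,b):
    o1,d1=ray(p1,*a);o2,d2=ray(p2,*b)
    s=np.linalg.lstsq(np.array([d1,-d2]).T,o2-o1,rcond=None)[0]
    x,y=o1+s[0]*d1,o2+s[1]*d2
    return (x+y)/2,np.linalg.norm(x-y)
def proj(p,X):
    c=np.array(p['rotation']).T@(np.array(X)-np.array(p['origin'])); return p['fx']*c[0]/c[2]+p['cx'],p['fy']*c[1]/c[2]+p['cy']
def blobs(im,lo,hi,amin=20):
    h=cv2.cvtColor(im,cv2.COLOR_RGB2HSV); m=cv2.inRange(h,lo,hi)
    if lo[0]==0 and hi[0]<20: m|=cv2.inRange(h,(172,lo[1],lo[2]),(180,255,255))
    n,l,s,c=cv2.connectedComponentsWithStats(m)
    return [(s[i].tolist(),c[i].round(1).tolist()) for i in range(1,n) if s[i][4]>=amin]
E
python3 - <<'E'
from h import *
print(monitor.observe())
ims=[]
for n in('scene','top','wrist'):
    im,p=grab(n,n+'0.png');print(n,p);ims.append(im);print(blobs(im,(0,150,80),(8,255,255)))
E
```

```text
{'clock': 0.0, 'qpos': array([ 1.23781077,  0.52201113, -0.03632394,  1.59999334,  0.02121297,
        1.02108294, -0.11280549]), 'qd': array([-0.00201637, -0.00134925,  0.00042094, -0.00083583,  0.00125815,
       -0.00109233,  0.00056115]), 'joint_efforts': array([ 2.86209715e-04, -9.27106619e+01,  1.97950311e+00, -3.69932020e+01,
        1.77148153e-02,  8.13624880e-03,  5.60640933e-05]), 'position': array([ 0.16223742, -0.60325398,  0.24473281]), 'tool_rot': array([-1.48857865,  1.56968693,  1.91578761]), 'force': array([-0.35673582, -0.36364698, -0.28272056]), 'moment': array([-0.03904116,  0.02183602,  0.04253406]), 'grip_width': 0.08547140625841035}
scene {'fx': 398.46857808618637, 'fy': 398.46857808618637, 'cx': 271.25425815201453, 'cy': 205.41157489085694, 'origin': array([-0.01270353,  0.50476545,  0.65713126]), 'rotation': array([-2.27969003,  0.01233533, -2.16251047])}
[([303, 239, 5, 10, 31], [305.4, 243.0]), ([317, 280, 17, 17, 118], [326.0, 288.0])]
top {'fx': 438.7269144856372, 'fy': 438.7269144856372, 'cx': 285.4824827094972, 'cy': 206.65095595204141, 'origin': array([0.42519328, 0.12716427, 0.92214238]), 'rotation': array([-2.99548674e+00,  1.54502204e-03, -1.54351509e+00])}
[([275, 186, 8, 13, 42], [278.7, 192.8]), ([289, 253, 8, 9, 31], [292.5, 257.4]), ([266, 306, 23, 9, 144], [277.6, 310.6])]
wrist {'fx': 314.6191866575893, 'fy': 314.6191866575893, 'cx': 278.9641612745937, 'cy': 210.40424109962336, 'origin': array([ 0.2362313 , -0.58362842,  0.37376317]), 'rotation': array([ 2.83551307e+00,  1.77477709e-03, -1.30755117e+00])}
[]
```

View pics/scene0.png

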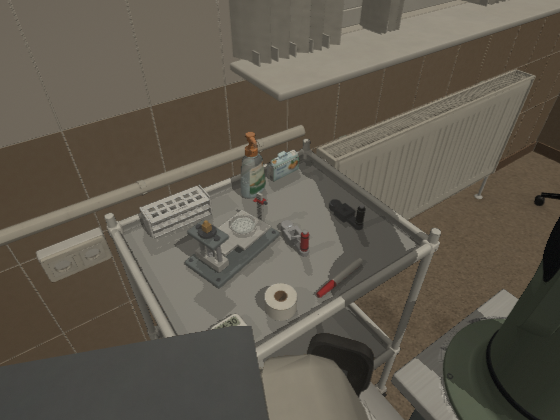

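View pics/top0.png

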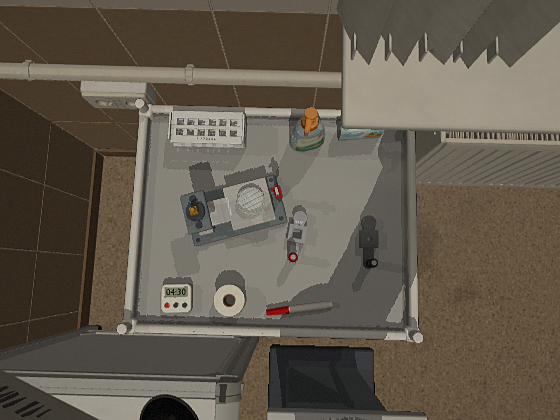

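```bash
sed -i "s/^def ray/def rot(p): return R.from_euler('xyz',p['rotation']).as_matrix()\ndef ray/; s/np.array(p\['rotation'\])/rot(p)/g" h.py
cat h.py | head -14 | tail -4
python3 - <<'E'
from h import *
t=optics.camera_params('top');s=optics.camera_params('scene')
print('grip',onz(t,292.5,257.4,.06),onz(s,305.4,235,.062))
for u,v in((299,237),(300,215)):print('hub/cw',onz(t,u,v,.015))
print('drive tri',tri(t,(195,210),s,(207,223)))
print('pointer tri',tri(t,(278.7,192.8),s,(259,201)))
for u,v in((148,115),(408,118),(135,325),(415,330)):print('corner',onz(t,u,v,0))
for n in('top','scene'):
    im=cv2.imread(f'pics/{n}0.png')
    c=im[160:270,170:320] if n=='top' else im[180:290,175:325]
    cv2.imwrite(f'pics/{n}0c.png',cv2.resize(c,None,fx=5,fy=5,interpolation=cv2.INTER_CUBIC))
E
```

```text
def onz(p,u,v,z):
    o,d=ray(p,u,v); return o+d*(z-o[2])/d[2]
def tri(p1,a,p2,b):
    o1,d1=ray(p1,*a);o2,d2=ray(p2,*b)
grip [0.45220715 0.11552381 0.06      ] [0.44684051 0.11802993 0.062     ]
hub/cw [0.49591403 0.10252095 0.015     ]
hub/cw [0.54183382 0.10148349 0.015     ]
drive tri (array([0.53169832, 0.29734897, 0.12671526]), np.float64(0.0007266946715756244))
pointer tri (array([0.57741123, 0.14752867, 0.07933341]), np.float64(0.004298235126580027))
corner [0.75572389 0.43921867 0.        ]
corner [ 0.76409481 -0.13040706  0.        ]
corner [ 3.08007439e-01  4.33158640e-01 -1.11022302e-16]
corner [ 0.31379946 -0.13865969  0.        ]
```

View pics/top0c.png

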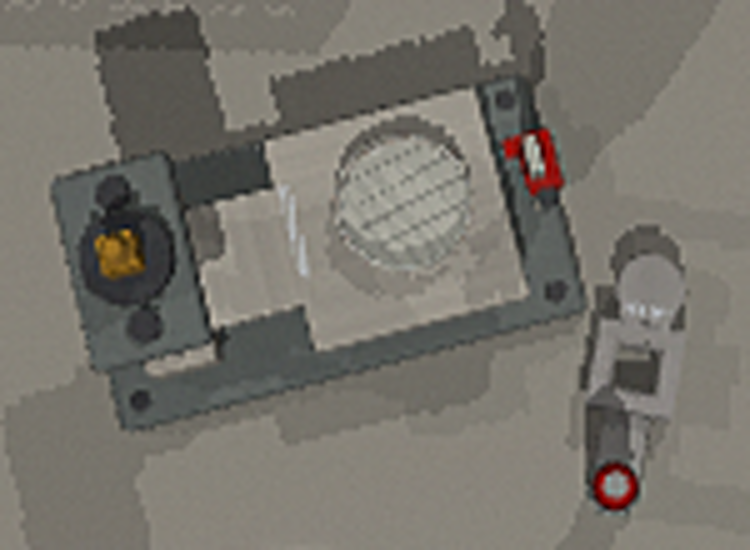

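View pics/scene0c.png

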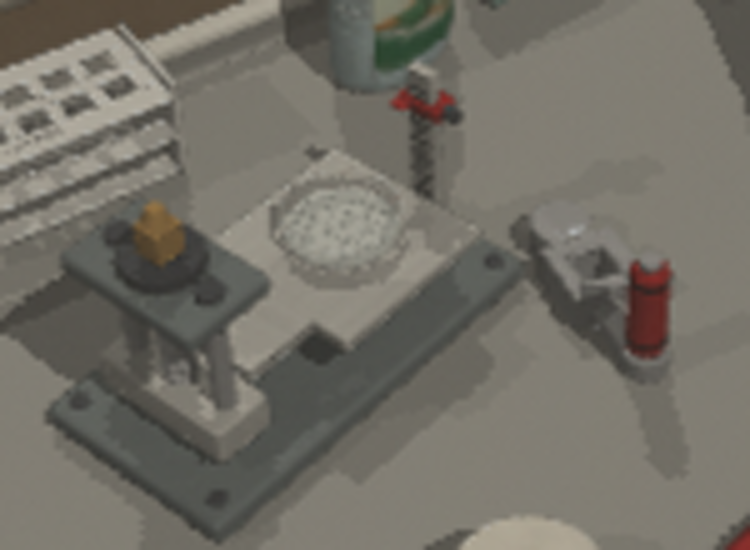

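```bash
cat >> h.py <<'E'
def pose():
    o=monitor.observe(); return np.array(o['position']),R.from_euler('xyz',o['tool_rot']).as_matrix(),o
def tgtR(yaw): # tool x down, tool y at yaw in world
    x=np.array([0,0,-1.]);y=np.array([np.cos(yaw),np.sin(yaw),0]);return np.array([x,y,np.cross(x,y)]).T
def go(P,yaw):
    p,M,o=pose()
    c=[tgtR(yaw),tgtR(yaw+np.pi)]; rv=[R.from_matrix(M.T@k).as_rotvec() for k in c]
    rv=min(rv,key=np.linalg.norm)
    print('clock',o['clock'],'pos',p.round(4),'yawY',np.degrees(np.arctan2(M[1,1],M[0,1])).round(1),'F',np.round(o['force'],1),'w',round(o['grip_width'],4))
    print('tool shift /30mm',(M.T@(np.array(P)-p)/.03).round(2),'rot /6deg',(np.degrees(rv)/6).round(2))
E
python3 - <<'E'
from h import *
t=optics.camera_params('top')
g=onz(t,293.2,257.2,.062);h=onz(t,297.4,234,.02);d=onz(t,195.4,211,.111)
v=(g-h)[:2];print(g,h,d,np.linalg.norm(v),np.degrees(np.arctan2(v[1],v[0])))
p,M,o=pose();print(M.round(3))
go([h[0],h[1],.245],np.arctan2(v[1],v[0])+np.pi/2)
cp=optics.camera_params('wrist');print('cam in tool',M.T@(cp['origin']-p),M.T@rot(cp))
E
```

```text
[0.45256882 0.11419702 0.062     ] [0.50161512 0.10609143 0.02      ] [0.53172698 0.29953974 0.111     ] 0.0497115726302548 170.61589073560484
[[-0.     0.26  -0.966]
 [ 0.001 -0.966 -0.26 ]
 [-1.    -0.001  0.   ]]
clock 0.15 pos [ 0.1623 -0.6033  0.2449] yawY -74.9 F [ 0.2 -0.5 -0.2] w 0.0854
tool shift /30mm [ 1.000e-02 -1.990e+01 -1.707e+01] rot /6deg [4.07 0.   0.01]
cam in tool [-1.28988056e-01  9.74836001e-05 -7.65388552e-02] [[ 7.80459490e-04 -3.01263847e-01  9.53540500e-01]
 [ 9.99999576e-01  7.00953010e-04 -5.97024834e-04]
 [-4.88525086e-04  9.53540562e-01  3.01264266e-01]]
```

>>> {"op": "arm_command", "data": {"delta_pos": [[0,-0.7,-1],[0,-0.8,-1],[0,-0.9,-1],[0,-1,-1],[0,-1,-1],[0,-1,-1],[0,-1,-1],[0,-1,-1],[0,-1,-1],[0,-1,-1]], "rotation": [[0,0,0],[0,0,0],[0,0,0],[0,0,0],[0,0,0],[0,0,0],[0,0,0],[0,0,0],[0,0,0],[0,0,0]]}}

```text
clock: 1.15
position: [0.3822, -0.2439, 0.2428]
tool_rot: [-0.548, 1.568, 2.848]
force: [-0.1, -0.6, -0.3]
grip_width: 0.085
```

```bash
python3 - <<'E'
from h import *
go([.5016,.1061,.245],np.radians(80.6));print(pose()[2]['qpos'].round(2))
E
```

```text
clock 1.15 pos [ 0.3822 -0.2439  0.2428] yawY -75.5 F [-0.1 -0.6 -0.3] w 0.085
tool shift /30mm [ -0.08 -10.29  -6.78] rot /6deg [3.99 0.03 0.01]
[ 0.6   0.26 -0.19  2.03  0.06  0.86 -0.95]
```

>>> {"op": "arm_command", "data": {"delta_pos": [[0,-1,-0.7],[0,-1,-0.7],[0,-1,-0.7],[0,-1,-0.7],[0,-1,-0.7],[0,-1,-0.7],[0,-1,-0.7],[0,-1,-0.7],[0,-1,-0.7],[0,-1,-0.5]], "rotation": [[0,0,0],[0,0,0],[0,0,0],[0,0,0],[0,0,0],[0,0,0],[0,0,0],[0,0,0],[0,0,0],[0,0,0]], "gripper": -0.3}}

```text
clock: 2.15
position: [0.5078, 0.1138, 0.2427]
tool_rot: [-0.42, 1.569, 2.976]
force: [-0.2, -0.9, -0.4]
grip_width: 0.0555
```

>>> {"op": "arm_command", "data": {"delta_pos": [[0,0,0],[0,0,0],[0,0,0],[0,0,0],[0,0,0],[0,0,0]], "rotation": [[0.8,0,0],[0.8,0,0],[0.8,0,0],[0.8,0,0],[0.8,0,0],[0,0,0]]}}

```text
clock: 2.75
position: [0.5073, 0.1202, 0.2414]
tool_rot: [-0.278, 1.566, 2.692]
force: [-0.9, 0.2, 0.5]
grip_width: 0.0552
```

```bash
python3 - <<'E'
from h import *
go([.5016,.1061,.16],np.radians(80.6));print(pose()[2]['qpos'].round(2))
im,p=grab('wrist','w1.png');print(proj(p,[.5016,.1061,.02]),proj(p,[.4526,.1142,.062]),proj(p,[.577,.1475,.079]))
E
```

```text
clock 2.75 pos [0.5073 0.1202 0.2414] yawY -99.9 F [-0.9  0.2  0.5] w 0.0552
tool shift /30mm [2.71 0.5  0.09] rot /6deg [-0.08  0.04  0.01]
[-0.14  0.37 -0.27  1.86  0.12  0.92 -2.2 ]
(np.float64(292.2093173944611), np.float64(183.56630776381908)) (np.float64(293.4478152247), np.float64(238.3860100771555)) (np.float64(235.59910333371766), np.float64(124.80379808568921))
```

View pics/w1.png

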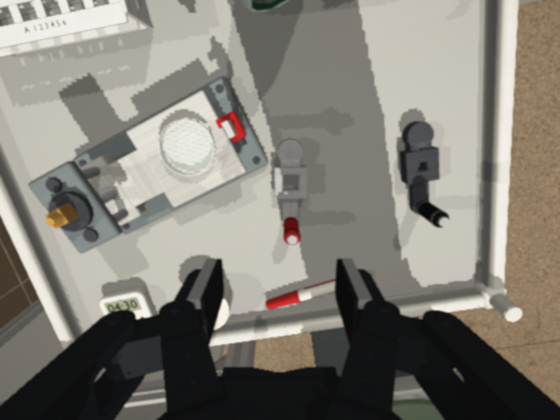

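>>> {"op": "arm_command", "data": {"delta_pos": [[0.5,0.5,0.1],[1,0,0],[1,0,0],[1,0,0],[1,0,0],[0.7,0,0],[0,0,0]], "rotation": [[-0.08,0,0],[0,0,0],[0,0,0],[0,0,0],[0,0,0],[0,0,0],[0,0,0]]}}

```text
clock: 3.5
position: [0.5019, 0.106, 0.0809]
tool_rot: [-1.064, 1.566, 1.938]
force: [0.2, 0.6, 0.9]
grip_width: 0.0557
```

```bash
python3 - <<'E'
from h import *
go([.5016,.1061,.016],np.radians(80.6))
im,p=grab('wrist','w2.png');print(proj(p,[.5016,.1061,.02]),proj(p,[.4526,.1142,.062]))
E
```

```text
clock 3.5 pos [0.5019 0.106  0.0809] yawY -98.0 F [0.2 0.6 0.9] w 0.0557
tool shift /30mm [2.16 0.   0.01] rot /6deg [0.23 0.02 0.04]
(np.float64(278.7742251576819), np.float64(235.06590497324711)) (np.float64(276.22385546782186), np.float64(343.8808255729554))
```

View pics/w2.png

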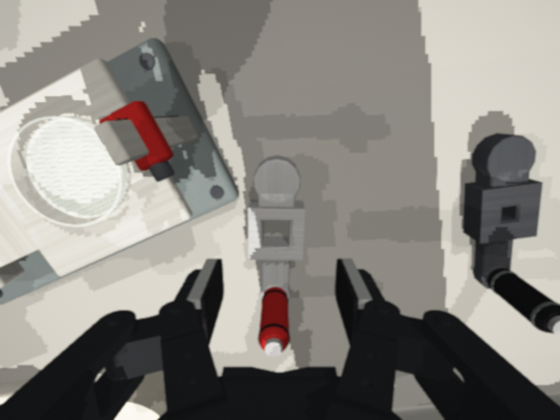

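>>> {"op": "arm_command", "data": {"delta_pos": [[0.8,0,0],[0.8,0,0],[0.45,0,0],[0.1,0,0]], "rotation": [[0.2,0,0],[0,0,0],[0,0,0],[0,0,0]]}}

```text
clock: 3.95
position: [0.5061, 0.1072, 0.0211]
tool_rot: [-2.225, 1.561, 0.759]
force: [0.2, 1.0, 0.4]
grip_width: 0.0558
```

>>> {"op": "arm_command", "data": {"delta_pos": [[0,0,0],[0,0,0],[0,0,0],[0,0,0],[0,0,0]], "rotation": [[0,0,0],[0,0,0],[0,0,0],[0,0,0],[0,0,0]], "gripper": 1, "grip_force": 50}}

```text
clock: 4.45
position: [0.5079, 0.1075, 0.0247]
tool_rot: [-2.369, 1.558, 0.615]
force: [0.0, -0.3, -1.5]
grip_width: 0.0345
```

>>> {"op": "arm_command", "data": {"delta_pos": [[-0.3,0,0],[-0.8,0,0],[-1,0,0],[-1,0,0],[-1,0,0],[-1,0,0],[-1,0,0],[-1,0,0],[0,0,0]], "rotation": [[0,0,0],[0,0,0],[0,0,0],[0,0,0],[0,0,0],[0,0,0],[0,0,0],[0,0,0],[0,0,0]]}}

```text
clock: 5.35
position: [0.5037, 0.1056, 0.2515]
tool_rot: [-2.383, 1.558, 0.603]
force: [0.9, -0.0, -3.3]
grip_width: 0.0343
```

```bash
python3 - <<'E'
from h import *
go([.5317,.2995,.25],np.radians(103))
im,p=grab('wrist','w3.png')
E
```

```text
clock 5.35 pos [0.5037 0.1056 0.2515] yawY -98.9 F [ 0.9 -0.  -3.3] w 0.0343
tool shift /30mm [ 0.11 -6.53  0.08] rot /6deg [-3.65 -0.11  0.07]
```

View pics/w3.png

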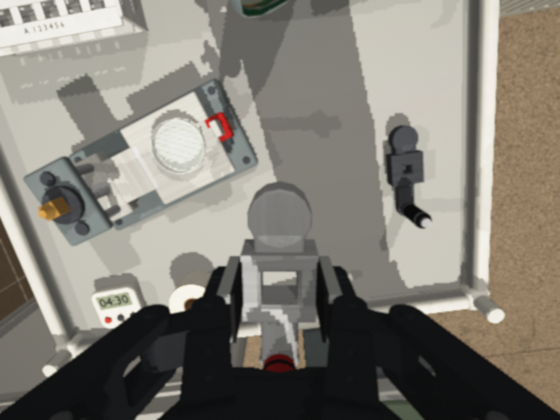

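```bash
python3 - <<'E'
from h import *
im=cv2.imread('pics/w3.png')
a=cv2.resize(im[225:345,225:335],None,fx=5,fy=5,interpolation=cv2.INTER_CUBIC)
b=cv2.resize(im[155:255,15:115],None,fx=5,fy=5,interpolation=cv2.INTER_CUBIC)
b=cv2.copyMakeBorder(b,0,100,0,0,cv2.BORDER_CONSTANT)
c=np.hstack([a,b])[:, :]
c=cv2.resize(c,None,fx=.75,fy=.75) if c.shape[1]>800 else c
print(c.shape);cv2.imwrite('pics/w3c.png',c)
E
```

```text
(450, 788, 3)
```

View pics/w3c.png

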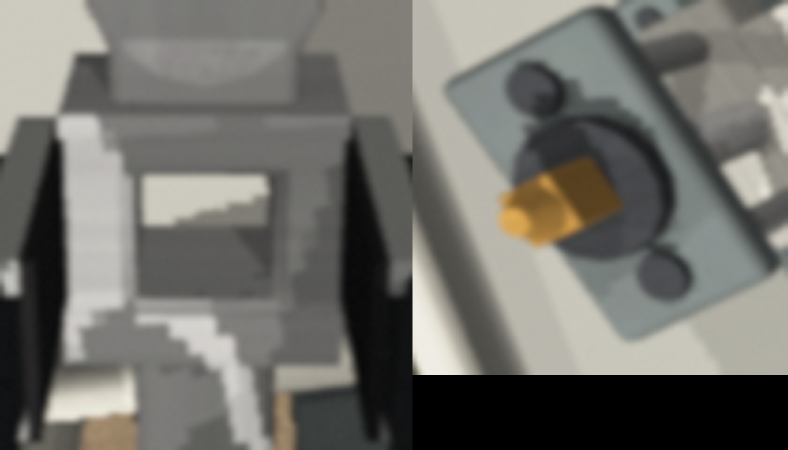

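```bash
python3 - <<'E'
from h import *
p=optics.camera_params('wrist');t=optics.camera_params('top')
def f(a):return 15+(a[0]-412.5)/3.75,155+a[1]/3.75
def ang(a,b,z):
    v=onz(p,*f(b),z)-onz(p,*f(a),z);return np.degrees(np.arctan2(v[1],v[0])).round(1),np.linalg.norm(v[:2]).round(4)
print('plate',ang((600,8),(775,265),.1),ang((447,85),(600,8),.1))
print('brass',ang((590,157),(622,203),.111),ang((540,175),(578,240),.127))
print('shoulder centre',onz(p,*f((592,188)),.111),'taper tip?',onz(p,*f((516,220)),.135))
a=onz(t,170+120/5,160+430/5,.01);b=onz(t,170+583/5,160+310/5,.01);print('base',np.degrees(np.arctan2(*(b-a)[1::-1])))
o=pose()[2];print(o['qpos'].round(2))
p0,M,_=pose();v=M@np.array([.0247,0,.006]);print(v)
D=np.array([.5317,.2995]);yaw=np.radians(-77)
Mt=tgtR(yaw);w=Mt@[.0247,0,.006];print(w);go([D[0]-w[0],D[1]-w[1],.21],yaw)
E
```

```text
plate (np.float64(-162.9), np.float64(0.0719)) (np.float64(-74.5), np.float64(0.045))
brass (np.float64(-163.5), np.float64(0.0126)) (np.float64(-169.5), np.float64(0.0162))
shoulder centre [0.53047351 0.2976085  0.111     ] taper tip? [0.53024354 0.29838718 0.135     ]
base -73.83951493701225
[-0.1   0.35 -0.28  1.88  0.12  0.92 -2.16]
[-0.00570346  0.0011026  -0.0247456 ]
[-0.00584622 -0.00134971 -0.0247    ]
clock 5.4 pos [0.5031 0.1054 0.2497] yawY -98.9 F [ 0.6 -0.7 -2.1] w 0.0345
tool shift /30mm [ 1.38 -6.6  -0.12] rot /6deg [-3.65 -0.09  0.06]
```

>>> {"op": "arm_command", "data": {"delta_pos": [[0,-0.8,0],[0,-1,0],[0,-1,0],[0,-1,0],[0,-1,0],[0,-1,0],[0,-0.5,0],[0,0,0]], "rotation": [[0,0,0],[0,0,0],[0,0,0],[0,0,0],[0,0,0],[0,0,0],[-0.5,0,0],[-0.5,0,0]]}}

```text
clock: 6.2
position: [0.5293, 0.296, 0.2442]
tool_rot: [-1.01, 1.57, 2.084]
force: [0.1, -0.7, -1.8]
grip_width: 0.0346
```

>>> {"op": "arm_command", "data": {"delta_pos": [[0,0,0],[0,0,0],[0,0,0],[0,0,0],[0,0,0]], "rotation": [[-0.7,0,0],[-0.7,0,0],[-0.7,0,0],[-0.7,0,0],[0,0,0]]}}

```text
clock: 6.7
position: [0.5273, 0.2936, 0.2395]
tool_rot: [0.258, 1.562, -2.615]
force: [-0.0, 0.5, -2.3]
grip_width: 0.0351
```

```bash
cat >> h.py <<'E'
def place(z,yawdeg=-74.5,D=(.531,.2985)):
    yaw=np.radians(yawdeg); w=tgtR(yaw)@[.0247,0,.006]; go([D[0]-w[0],D[1]-w[1],z+.0247],yaw)
E
python3 - <<'E'
from h import *
place(.16); print(pose()[2]['qpos'].round(2))
E
```

```text
clock 6.7 pos [0.5273 0.2936 0.2395] yawY -74.6 F [-0.   0.5 -2.3] w 0.0351
tool shift /30mm [ 1.82 -0.13 -0.38] rot /6deg [-0.02  0.08 -0.02]
[-0.33  0.52 -0.39  1.64  0.22  1.03 -2.1 ]
```

>>> {"op": "arm_command", "data": {"delta_pos": [[0.5,-0.1,-0.35],[0.8,0,0],[0.4,0,0],[0.1,0,0]], "rotation": [[0,0.08,0],[0,0,0],[0,0,0],[0,0,0]]}}

```text
clock: 7.1
position: [0.5378, 0.2986, 0.1807]
tool_rot: [1.703, 1.568, -1.176]
force: [0.4, 0.5, -1.8]
grip_width: 0.0346
```

```bash
python3 - <<'E'
from h import *
place(.12)
im,p=grab('wrist','w4.png')
for z in(.111,.127,.137):print(np.round(proj(p,[.531,.2985,z])))
p0,M,_=pose()
for x in(.0047,.0247):print('socket',np.round(proj(p,p0+M@[x,0,.006])))
print(onz(p,280,240,.127))
a=im[180:360,200:360,::-1]
cv2.imwrite('pics/w4c.png',np.hstack([cv2.resize(a,None,fx=3,fy=3,interpolation=cv2.INTER_CUBIC)]))
E
```

```text
clock 7.1 pos [0.5378 0.2986 0.1807] yawY -74.9 F [ 0.4  0.5 -1.8] w 0.0346
tool shift /30mm [ 1.2  -0.06  0.02] rot /6deg [-0.07 -0.   -0.03]
[276. 239.]
[276. 249.]
[276. 256.]
socket [279. 290.]
socket [279. 270.]
[0.53742994 0.29765337 0.127     ]
```

View pics/w4c.png

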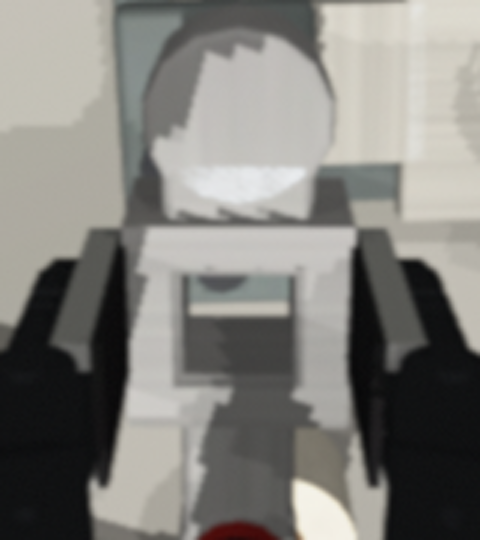

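>>> {"op": "arm_command", "data": {"delta_pos": [[0.2,-0.06,0.02],[0.25,0,0],[0.25,0,0],[0.25,0,0],[0.2,0,0]], "rotation": [[0,0,0],[0,0,0],[0,0,0],[0,0,0],[0,0,0]]}}

```text
clock: 7.65
position: [0.5375, 0.3012, 0.1456]
tool_rot: [2.618, 1.567, -0.261]
force: [-2.7, 0.1, 0.4]
grip_width: 0.0345
```

```bash
python3 - <<'E'
from h import *
place(.11)
s=optics.camera_params('scene');t=optics.camera_params('top')
im,p=grab('scene');a=cv2.resize(im[190:270,165:265,::-1],None,fx=5,fy=5,interpolation=cv2.INTER_CUBIC)
cv2.imwrite('pics/s5.png',a)
E
```

```text
clock 7.65 pos [0.5375 0.3012 0.1456] yawY -75.0 F [-2.7  0.1  0.4] w 0.0345
tool shift /30mm [0.36 0.03 0.03] rot /6deg [-0.08 -0.03 -0.02]
```

View pics/s5.png

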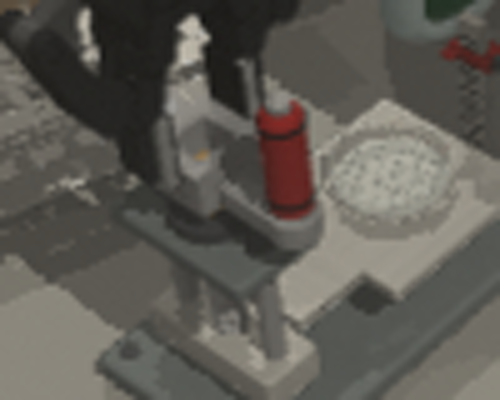

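>>> {"op": "arm_command", "data": {"delta_pos": [[0.15,0.03,0.03],[0.15,0,0],[0.12,0,0],[0,0,0]], "rotation": [[0,0,0],[0,0,0],[0,0,0],[0,0,0]]}}

```text
clock: 8.1
position: [0.5371, 0.301, 0.1333]
tool_rot: [2.949, 1.566, 0.07]
force: [-2.9, 0.7, -0.1]
grip_width: 0.0344
```

```bash
python3 - <<'E'
from h import *
place(.11)
E
```

```text
clock 8.1 pos [0.5371 0.301  0.1333] yawY -74.9 F [-2.9  0.7 -0.1] w 0.0344
tool shift /30mm [-0.05  0.03  0.02] rot /6deg [-0.07 -0.05 -0.01]
```

>>> {"op": "arm_command", "data": {"delta_pos": [[0.08,0,0],[0.08,0,0],[0.06,0,0]], "rotation": [[0,0,0],[0,0,0],[0,0,0]]}}

```text
clock: 8.4
position: [0.5371, 0.3011, 0.133]
tool_rot: [2.834, 1.563, -0.046]
force: [-11.8, -4.5, 26.7]
grip_width: 0.0346
```

>>> {"op": "arm_command", "data": {"delta_pos": [[0,0,0],[0,0,0],[0,0,0],[0,0,0]], "rotation": [[0,0,0],[0,0,0],[0,0,0],[0,0,0]], "gripper": -0.3}}

```text
clock: 8.8
position: [0.5377, 0.3001, 0.1335]
tool_rot: [2.742, 1.562, -0.138]
force: [-0.8, -0.6, 0.3]
grip_width: 0.0555
```

>>> {"op": "arm_command", "data": {"delta_pos": [[-0.5,0,0],[-1,0,0],[-1,0,0],[-0.5,0,0],[0,0,0]], "rotation": [[0,0,0],[0,0,0],[0,0,0],[0,0,0],[0,0,0]]}}

```text
clock: 9.3
position: [0.5366, 0.3002, 0.2295]
tool_rot: [2.716, 1.562, -0.164]
force: [-0.2, 1.1, 0.4]
grip_width: 0.0557
```

```bash
python3 - <<'E'
from h import *
im,p=grab('wrist','w6.png')
go([.4828,.2851,.215],np.radians(-74.5))
print(blobs(im,(0,150,60),(8,255,255)),proj(p,[.4828,.2851,.173]),proj(p,[.531,.2985,.127]))
im,p=grab('top','t6.png');print(blobs(im,(0,150,60),(8,255,255)))
E
```

```text
clock 9.35 pos [0.5364 0.3    0.2285] yawY -75.0 F [0.6 0.6 0.4] w 0.0553
tool shift /30mm [0.44 0.02 1.86] rot /6deg [-0.09 -0.06 -0.04]
[([438, 190, 24, 26, 256], [447.6, 198.4]), ([268, 272, 22, 27, 448], [278.3, 284.2]), ([267, 297, 24, 19, 242], [278.0, 303.9]), ([338, 342, 12, 11, 113], [343.6, 346.5])] (np.float64(279.5606937628406), np.float64(313.41937690470064)) (np.float64(278.7366450066196), np.float64(222.61529430248106))
[([275, 186, 8, 13, 42], [278.7, 192.4])]
```

View pics/w6.png

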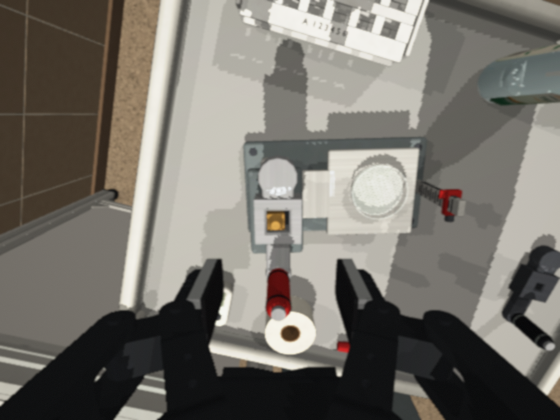

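>>> {"op": "arm_command", "data": {"delta_pos": [[0,0,0.9],[0,0,0.9],[0.5,0,0.1],[0.8,0,0],[0.8,0,0],[0.4,0,0]], "rotation": [[0,0,0],[0,0,0],[0,0,0],[0,0,0],[0,0,0],[0,0,0]]}}

```text
clock: 10.0
position: [0.4774, 0.2826, 0.1461]
tool_rot: [1.669, 1.565, -1.211]
force: [-0.1, -0.0, 0.2]
grip_width: 0.0554
```

```bash
python3 - <<'E'
from h import *
go([.4828,.2851,.15],np.radians(-74.5))
t=optics.camera_params('top')
# pointer from wrist w1/w6 unavailable poses; triangulate refined with scene
s=optics.camera_params('scene')
im=cv2.imread('pics/scene0.png')[:,:,::-1].copy();print(blobs(im,(0,120,60),(8,255,255),8))
im=cv2.imread('pics/top0.png')[:,:,::-1].copy();print(blobs(im,(0,120,60),(8,255,255),8))
E
```

```text
clock 10.0 pos [0.4774 0.2826 0.1461] yawY -75.0 F [-0.1 -0.   0.2] w 0.0554
tool shift /30mm [-0.13 -0.03 -0.2 ] rot /6deg [-0.08 -0.   -0.05]
[([253, 198, 13, 6, 35], [258.9, 200.4]), ([301, 233, 8, 16, 97], [304.1, 241.0]), ([317, 280, 19, 17, 142], [326.1, 288.2])]
[([271, 187, 4, 7, 15], [272.4, 189.7]), ([275, 186, 8, 13, 48], [278.5, 192.6]), ([288, 253, 10, 9, 40], [292.4, 257.1]), ([164, 303, 5, 5, 18], [166.3, 305.1]), ([266, 306, 23, 10, 158], [277.5, 310.6])]
```

Close on the grip.

>>> {"op": "arm_command", "data": {"delta_pos": [[-0.1,0,-0.2],[0,0,0],[0,0,0],[0,0,0],[0,0,0],[0,0,0]], "rotation": [[0,0,0],[0,0,0],[0,0,0],[0,0,0],[0,0,0],[0,0,0]], "gripper": 1, "grip_force": 30}}

```text
clock: 10.6
position: [0.4832, 0.2841, 0.1494]
tool_rot: [1.241, 1.565, -1.639]
force: [-0.6, 0.3, -4.1]
grip_width: 0.0174
```

```bash
cat >> h.py <<'E'
def circ(P0,n,step,D=np.array([.531,.2985])):
    p,M,o=pose(); v=p[:2]-D; a=np.arctan2(v[1],v[0]); r=np.linalg.norm(v)
    print('clock',o['clock'],'ang',np.degrees(a).round(1),'r',r.round(4),'z',p[2].round(4),'F',np.round(o['force'],1),'w',o['grip_width'].round(4),'yaw',np.degrees(np.arctan2(M[1,1],M[0,1])).round(1))
    q=p.copy()
    for i in range(1,n+1):
        b=a-np.radians(step)*i; t=np.array([*(D+.05*np.array([np.cos(b),np.sin(b)])),P0])
        print((M.T@(t-q)/.03).round(2).tolist(),end=', '); q=t
    print()
E
python3 - <<'E'
from h import *
t=optics.camera_params('top');s=optics.camera_params('scene')
print(tri(t,(277.7,192),s,(258.9,200.4)))
circ(.15,9,20); print(pose()[2]['qpos'].round(2))
E
```

```text
(array([0.57791142, 0.14863662, 0.0814435 ]), np.float64(0.0021931427083060613))Traceback (most recent call last):
  File "<stdin>", line 4, in <module>
  File "h.py", line 39, in circ
    print('clock',o['clock'],'ang',np.degrees(a).round(1),'r',r.round(4),'z',p[2].round(4),'F',np.round(o['force'],1),'w',o['grip_width'].round(4),'yaw',np.degrees(np.arctan2(M[1,1],M[0,1])).round(1))
                                                                                                                          ^^^^^^^^^^^^^^^^^^^^^
AttributeError: 'float' object has no attribute 'round'
```

```bash
sed -i "s/o\['grip_width'\].round(4)/round(o['grip_width'],4)/" h.py; python3 - <<'E'
from h import *
circ(.1494,9,20); print(pose()[2]['qpos'].round(2))
E
```

```text
clock 10.6 ang -163.3 r 0.0499 z 0.1494 F [-0.6  0.3 -4.1] w 0.0174 yaw -75.0
[-0.0, -0.57, -0.08], [-0.0, -0.51, -0.27], [-0.0, -0.39, -0.43], [-0.0, -0.21, -0.54], [-0.0, -0.02, -0.58], [-0.0, 0.18, -0.55], [0.0, 0.36, -0.45], [0.0, 0.49, -0.3], [0.0, 0.57, -0.12], 
[-0.37  0.56 -0.37  1.84  0.28  0.79 -2.2 ]
```

>>> {"op": "arm_command", "data": {"delta_pos": [[0.03,-0.57,-0.08],[0.01,-0.51,-0.27],[0,-0.39,-0.43],[0,-0.21,-0.54]], "rotation": [[0,0,0],[0,0,0],[0,0,0],[0,0,0]]}}

```text
clock: 11.0
position: [0.5021, 0.3433, 0.148]
tool_rot: [0.595, 1.555, -2.284]
force: [-1.9, -7.3, -2.9]
grip_width: 0.017
```

```bash
python3 - <<'E'
from h import *
circ(.149,8,25)
E
```

```text
clock 11.0 ang 122.9 r 0.0533 z 0.148 F [-1.9 -7.3 -2.9] w 0.017 yaw -75.0
[-0.04, 0.04, -0.75], [-0.01, 0.24, -0.68], [-0.0, 0.51, -0.51], [0.0, 0.68, -0.25], [0.01, 0.72, 0.06], [0.01, 0.63, 0.36], [0.01, 0.42, 0.59], [0.01, 0.13, 0.71],
```

>>> {"op": "arm_command", "data": {"delta_pos": [[0,0.06,-0.75],[0,0.24,-0.68],[0,0.51,-0.51],[0,0.68,-0.25]], "rotation": [[0,0,0],[0,0,0],[0,0,0],[0,0,0]]}}

```text
clock: 11.4
position: [0.5738, 0.324, 0.147]
tool_rot: [0.226, 1.551, -2.644]
force: [-9.6, 2.1, -1.4]
grip_width: 0.017
```

```bash
python3 - <<'E'
from h import *
circ(.148,8,25)
E
```

```text
clock 11.4 ang 30.7 r 0.0498 z 0.147 F [-9.6  2.1 -1.4] w 0.017 yaw -74.4
[-0.03, 0.72, -0.04], [0.01, 0.67, 0.27], [0.01, 0.49, 0.53], [0.01, 0.22, 0.69], [0.01, -0.09, 0.72], [0.01, -0.39, 0.61], [0.0, -0.61, 0.39], [-0.0, -0.71, 0.1],
```

>>> {"op": "arm_command", "data": {"delta_pos": [[0,0.72,-0.02],[0,0.67,0.27],[0,0.49,0.53],[0,0.22,0.69],[0,-0.09,0.72]], "rotation": [[0,0.05,0],[0,0.05,0],[0,0,0],[0,0,0],[0,0,0]]}}

```text
clock: 11.9
position: [0.528, 0.2504, 0.1486]
tool_rot: [-0.873, 1.565, 2.539]
force: [7.3, 11.4, -10.8]
grip_width: 0.0171
```

```bash
python3 - <<'E'
from h import *
circ(.147,8,25);print(R.from_matrix(pose()[1].T@tgtR(np.radians(-75))).as_rotvec(degrees=True)/6)
E
```

```text
clock 11.9 ang -93.6 r 0.0482 z 0.1486 F [  7.3  11.4 -10.8] w 0.0171 yaw -74.5
[0.06, -0.32, 0.63], [0.0, -0.6, 0.4], [0.0, -0.71, 0.11], [0.0, -0.69, -0.21], [0.0, -0.54, -0.48], [-0.0, -0.29, -0.66], [-0.0, 0.02, -0.72], [-0.0, 0.32, -0.65], 
[0.08576032 0.03283099 0.03879073]
```

>>> {"op": "arm_command", "data": {"delta_pos": [[0.1,-0.32,0.63],[0.03,-0.6,0.4],[0,-0.71,0.11]], "rotation": [[0,0,0],[0,0,0],[0,0,0]]}}

```text
clock: 12.2
position: [0.4814, 0.2829, 0.1471]
tool_rot: [0.793, 1.567, -2.085]
force: [-7.8, -8.7, 9.0]
grip_width: 0.0171
```

```bash
python3 - <<'E'
from h import *
circ(.147,8,20)
im,p=grab('scene','s7.png')
g=cv2.cvtColor(im,cv2.COLOR_RGB2HSV);print(blobs(im,(0,120,60),(8,255,255),8))
a=im[185:285,175:325,::-1];cv2.imwrite('pics/s7c.png',cv2.resize(a,None,fx=5,fy=5,interpolation=cv2.INTER_CUBIC))
E
```

```text
clock 12.2 ang -162.5 r 0.052 z 0.1471 F [-7.8 -8.7  9. ] w 0.0171 yaw -74.9
[0.0, -0.58, -0.14], [-0.0, -0.51, -0.27], [-0.0, -0.39, -0.43], [-0.0, -0.22, -0.54], [-0.0, -0.02, -0.58], [-0.0, 0.18, -0.55], [-0.0, 0.35, -0.46], [0.0, 0.49, -0.31], 
[([253, 198, 12, 6, 33], [258.3, 200.5]), ([225, 216, 6, 21, 68], [227.8, 225.1]), ([317, 280, 19, 17, 144], [326.2, 288.2])]
```

>>> {"op": "arm_command", "data": {"delta_pos": [[0,-0.58,-0.14],[0,-0.51,-0.27],[0,-0.39,-0.43],[0,-0.22,-0.54],[0,0,0]], "rotation": [[0,0,0],[0,0,0],[0,0,0],[0,0,0],[0,0,0]]}}

```text
clock: 12.75
position: [0.5054, 0.3453, 0.1476]
tool_rot: [0.928, 1.56, -1.947]
force: [3.2, -2.0, -0.4]
grip_width: 0.0172
```

```bash
python3 - <<'E'
from h import *
circ(.147,3,20)
im,p=grab('scene','s8.png');im2,t=grab('top','t8.png')
b=[cv2.imread(f'pics/{n}.png') for n in('scene0','s8')]
c=np.vstack([cv2.resize(x[185:255,195:325],None,fx=4.2,fy=4.2,interpolation=cv2.INTER_CUBIC) for x in b]);print(c.shape)
cv2.imwrite('pics/cmp.png',c)
E
```

```text
clock 12.75 ang 118.7 r 0.0534 z 0.1476 F [ 3.2 -2.  -0.4] w 0.0172 yaw -74.7
[0.02, 0.08, -0.6], [-0.0, 0.17, -0.55], [-0.0, 0.35, -0.46], 
(588, 546, 3)
```

View pics/cmp.png

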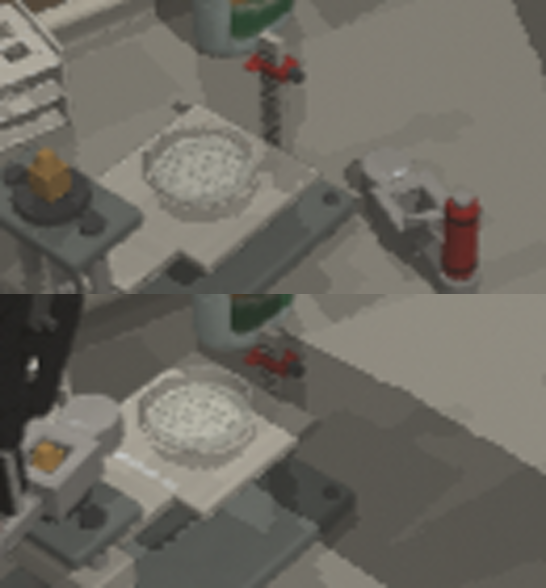

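```bash
python3 - <<'E'
from h import *
s=optics.camera_params('scene');t=optics.camera_params('top')
for a,b in(((195,105),(190,71)),((320,175),(300,144))):
    f=lambda q:np.array((195+q[0]/4.2,185+q[1]/4.2))
    X=onz(s,*f(a),.045);zs=np.linspace(.06,.1,401)
    print(X,min(zs,key=lambda z:np.linalg.norm(np.array(proj(s,[X[0],X[1],z]))-f(b))), onz(s,*f(b),.08))
# pointer: clip centre in crop (270,66) / (273,361-294)
print(tri(t,(277.9,192),s,(195+271/4.2,185+67/4.2)))
E
```

```text
[0.6099563  0.17921642 0.045     ] 0.0698 [0.59970751 0.18592015 0.08      ]
[0.52384193 0.15345362 0.045     ] 0.0675 [0.51790294 0.1691896  0.08      ]
(array([0.57787784, 0.14779675, 0.07954195]), np.float64(0.0009435180140494086))
```

```bash
python3 - <<'E'
from h import *
A=cv2.imread('pics/scene0.png');B=cv2.imread('pics/s8.png');T=cv2.imread('pics/top0.png');U=cv2.imread('pics/t8.png')
s=optics.camera_params('scene');t=optics.camera_params('top')
for n,a,b,c,(x,y,w,h) in(('scene',A,B,s,(226,213,34,24)),('top',T,U,t,(235,184,32,36))):
    k=4;f=lambda i:cv2.resize(cv2.cvtColor(i,cv2.COLOR_BGR2GRAY),None,fx=k,fy=k,interpolation=cv2.INTER_CUBIC)
    tm=f(a)[y*k:(y+h)*k,x*k:(x+w)*k];r=f(b)[(y-20)*k:(y+h+20)*k,(x-20)*k:(x+w+20)*k]
    m=cv2.matchTemplate(r,tm,cv2.TM_CCOEFF_NORMED);_,v,_,l=cv2.minMaxLoc(m);d=np.array(l)/k-20
    X=onz(c,x+w/2,y+h/2,.05)
    print(n,'score',v,'shift',d,[(dz,np.round(np.array(proj(c,X+[0,0,dz]))-proj(c,X),1)) for dz in(.02,.025,.03,.035,.04)])
E
```

```text
scene score 0.6966605186462402 shift [ -0.75 -11.25] [(0.02, array([-0.5, -6.7])), (0.025, array([-0.7, -8.4])), (0.03, array([ -0.8, -10.1])), (0.035, array([ -0.9, -11.8])), (0.04, array([ -1.1, -13.5]))]
top score 0.5147684216499329 shift [-1.75 -3.25] [(0.02, array([-0.8, -1.6])), (0.025, array([-1., -2.])), (0.03, array([-1.2, -2.4])), (0.035, array([-1.4, -2.8])), (0.04, array([-1.7, -3.2]))]
```

>>> {"op": "arm_command", "data": {"delta_pos": [[0,0,0],[0,0,0],[0,0,0],[0,0,0]], "rotation": [[0,0,0],[0,0,0],[0,0,0],[0,0,0]], "gripper": -0.3}}

```text
clock: 13.25
position: [0.5036, 0.345, 0.1487]
tool_rot: [0.916, 1.562, -1.958]
force: [0.4, 1.2, 0.1]
grip_width: 0.0559
```

>>> {"op": "arm_command", "data": {"delta_pos": [[-0.5,0,0],[-1,0,0],[-1,0,0],[-0.6,0,0.5],[0,0,1],[0,0,1],[0,0,1],[0,0,0]], "rotation": [[0,0,0],[0,0,0],[0,0,0],[0,0,0],[0,0,0],[0,0,0],[0,0,0],[0,0,0]]}}

```text
clock: 14.05
position: [0.3988, 0.3179, 0.2538]
tool_rot: [1.412, 1.567, -1.462]
force: [0.7, 0.8, 0.5]
grip_width: 0.0552
```

```bash
python3 - <<'E'
from h import *
p0,M,o=pose();print(o['clock'],p0,o['force'])
im,p=grab('wrist','w9.png');im2,t=grab('top','t9.png');im3,s=grab('scene','s9.png')
for i in(im,im2,im3):print(blobs(i,(0,130,60),(8,255,255),12),blobs(i,(12,120,80),(25,255,255),12))
for c in(p,t,s):print('drive',np.round(proj(c,[.531,.2985,.127])),'grip if ang115',np.round(proj(c,[.531+.05*np.cos(2),.2985+.05*np.sin(2),.15])))
A=cv2.imread('pics/scene0.png');B=im3[:,:,::-1].copy();T=cv2.imread('pics/top0.png');U=im2[:,:,::-1].copy()
for n,a,b,c,(x,y,w,h) in(('scene',A,B,s,(226,213,34,24)),('top',T,U,t,(235,184,32,36)),('topwide',T,U,t,(225,175,44,52))):
    k=4;f=lambda i:cv2.resize(cv2.cvtColor(i,cv2.COLOR_BGR2GRAY),None,fx=k,fy=k,interpolation=cv2.INTER_CUBIC)
    m=cv2.matchTemplate(f(b)[(y-20)*k:(y+h+20)*k,(x-20)*k:(x+w+20)*k],f(a)[y*k:(y+h)*k,x*k:(x+w)*k],cv2.TM_CCOEFF_NORMED);_,v,_,l=cv2.minMaxLoc(m);print(n,v,np.array(l)/k-20)
E
```

```text
14.05 [0.39884159 0.31790104 0.2537568 ] [0.74362173 0.81740007 0.51803879]
[([268, 34, 28, 38, 510], [281.1, 54.4]), ([511, 34, 26, 31, 400], [519.9, 48.3]), ([226, 203, 6, 6, 29], [228.4, 205.7]), ([379, 246, 37, 13, 355], [398.0, 251.3])] [([338, 31, 22, 26, 356], [347.9, 43.2]), ([326, 219, 18, 16, 46], [335.0, 229.0])]
[([271, 186, 12, 13, 59], [277.1, 191.4]), ([156, 215, 16, 12, 94], [164.4, 220.8]), ([165, 303, 4, 5, 13], [166.8, 304.8]), ([266, 306, 23, 9, 157], [277.9, 310.6])] [([302, 107, 17, 26, 293], [309.5, 118.7]), ([364, 133, 17, 4, 32], [372.0, 135.0]), ([189, 206, 9, 9, 35], [192.6, 209.2]), ([223, 294, 8, 13, 22], [225.5, 300.3])]
[([254, 198, 11, 6, 25], [259.0, 200.6]), ([182, 222, 12, 22, 156], [188.2, 232.5]), ([317, 280, 19, 17, 141], [326.2, 288.1])] [([246, 132, 10, 12, 86], [250.4, 137.0]), ([289, 161, 9, 7, 29], [292.8, 164.5])]
drive [352.  45.] grip if ang115 [285.  52.]
drive [194. 210.] grip if ang115 [165. 219.]
drive [207. 223.] grip if ang115 [188. 230.]
scene 0.36086487770080566 [-18.  -13.5]
top 0.6653796434402466 [-1.25 -3.25]
topwide 0.8147197365760803 [-1.   -3.25]
```

```bash
python3 - <<'E'
from h import *
s=optics.camera_params('scene');c=np.array([.524,.1535]);d=np.array([-.276,.961]);n=np.array([d[1],-d[0]])
for f in('scene0','s9'):
    g=cv2.cvtColor(cv2.imread(f'pics/{f}.png'),cv2.COLOR_BGR2GRAY).astype(int)
    for f0,u in[(k,u) for k in(.05,.06) for u in()]+[(0,u) for u in(246,250,254,258,262)]:
        col=g[:,u];out=[]
        for v in range(205,250):
            st=col[v-1]+col[v-2]-col[v+1]-col[v+2]
            o,r=ray(s,u,v);k=(c-o[:2])@n/(r[:2]@n);out.append((st,v,(o+k*r)[2].round(4)))
        print(f,u,[x for x in sorted(out,reverse=True)[:4]])
E
```

```text
scene0 246 [(np.int64(103), 247, np.float64(0.0465)), (np.int64(83), 246, np.float64(0.0493)), (np.int64(79), 248, np.float64(0.0436)), (np.int64(54), 214, np.float64(0.1347))]
scene0 250 [(np.int64(88), 244, np.float64(0.0455)), (np.int64(81), 243, np.float64(0.0484)), (np.int64(66), 245, np.float64(0.0427)), (np.int64(52), 229, np.float64(0.0875))]
scene0 254 [(np.int64(97), 240, np.float64(0.0475)), (np.int64(89), 241, np.float64(0.0446)), (np.int64(65), 239, np.float64(0.0504)), (np.int64(51), 242, np.float64(0.0417))]
scene0 258 [(np.int64(90), 237, np.float64(0.0466)), (np.int64(80), 236, np.float64(0.0495)), (np.int64(77), 238, np.float64(0.0437)), (np.int64(56), 235, np.float64(0.0524))]
scene0 262 [(np.int64(104), 233, np.float64(0.0486)), (np.int64(100), 234, np.float64(0.0457)), (np.int64(61), 235, np.float64(0.0427)), (np.int64(45), 232, np.float64(0.0516))]
s9 246 [(np.int64(122), 235, np.float64(0.0799)), (np.int64(104), 234, np.float64(0.0826)), (np.int64(87), 236, np.float64(0.0772)), (np.int64(52), 233, np.float64(0.0853))]
s9 250 [(np.int64(95), 231, np.float64(0.0821)), (np.int64(80), 232, np.float64(0.0793)), (np.int64(71), 230, np.float64(0.0848)), (np.int64(52), 221, np.float64(0.1089))]
s9 254 [(np.int64(101), 228, np.float64(0.0815)), (np.int64(79), 227, np.float64(0.0842)), (np.int64(77), 229, np.float64(0.0787)), (np.int64(33), 239, np.float64(0.0504))]
s9 258 [(np.int64(113), 225, np.float64(0.0809)), (np.int64(95), 224, np.float64(0.0837)), (np.int64(79), 226, np.float64(0.0781)), (np.int64(54), 223, np.float64(0.0864))]
s9 262 [(np.int64(120), 223, np.float64(0.0775)), (np.int64(117), 222, np.float64(0.0803)), (np.int64(105), 224, np.float64(0.0746)), (np.int64(93), 221, np.float64(0.0831))]
```

```bash
python3 - <<'E'
from h import *
print(monitor.observe()['clock'],bot.job_done())
E
```

```text
the job is handed in; nothing more can be done
14.2 None
```

I fitted the red-gripped crank onto the spindle's square and wound it about 440° clockwise by its grip. I then let go, backed the arm clear and handed the job in at 14.2 s. No verdict was reported.

- **Fit:** When I lowered the crank, it stopped against the shoulder with about 27 N of upward force. After release, the brass square showed in the socket. After winding, the grip appeared within about 3 pixels of where a seated crank puts it in all three cameras.
- **Platform height:** The edge profile in the scene camera puts the platform top at about 0.079–0.081 m, up from about 0.045 m. The pointer comes out at 0.0795–0.081 m, so they are level to within a few millimetres. The clip did not move in the images.
- **Checks that disagreed:**
  - A corner reading by eye gave about 0.069 m. I discarded it because the corner spacing and angle it gave did not fit the 90 mm platform.
  - Matching the dish between images before release gave a rise of 33 mm in the scene camera and about 40 mm in the top camera.
  - After release, the scene match failed. The top match was ambiguous, roughly 25–40 mm.

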